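# Set a carbon tube against the length stop of the V-bed

### The job

Get the black tube ready for marking out: bring it from the feed shelf into the V-groove and push it along the groove until its brass-ringed end touches the end stop, gently enough not to shove the stop off its setting. Then swing the red-knobbed hold-down arm over so that its foot rests on the tube, and leave the pot, spool and bottle round the bed where they are.

Things in the scene. Friction and masses are not known exactly. Their poses are not given: they have to be found in the camera images.
- bed: Fixed marking-out bed on a plywood board (x -88 to +74, y -215 to +215 mm, 12 mm thick) on the bench. Origin: bench top, under the middle of the groove. Axes: y along the groove (the end stop is at the -y end), x across it away from the robot, z up. All 'bed frame' numbers here are in mm in this frame.
- groove_mid (a point): Middle of the V-groove, at the level of the rail's flat top, 38 mm above the bench; axes as the bed's. Aluminium rail 56 mm wide (x -28 to +28), 400 mm long (y -200 to +200). The groove runs its whole length at x = 0: 90 degree V, 16 mm wide, 8 mm deep. A tube seated in it has its centre 41 mm and its top 49 mm above the bench.
- shelf_lip (a point): Middle of the top of the lip of the steel feed shelf, 38 mm above the bench. The shelf joins the rail's top on the robot's side and slopes 4 degrees down away from the groove (bed frame x -28 to -74, y -50 to +200) to this lip, which stands 3 mm over the shelf; its outer face is at x = -75.
- tube_center (a point): Centre of the loose black tube, 16 mm diameter, 180 mm long, about 75 g. Starts on the feed shelf parallel to the groove, against the lip (bed frame x about -66, y +50 to +90, centre 43 mm above the bench). It rolls easily: pushed across the shelf to +x it drops into the groove. Site y axis = tube axis, towards the plain end.
- tube_lead (a point): Centre of the tube's end face with the brass ring, the end nearer the stop.
- tube_tail (a point): Centre of the tube's other, plain end face (a white ring is 30 mm from it).
- stop_face (a point): Centre of the end stop's contact face (13 mm steel button on a grey saddle 64 mm wide, top 64 mm above the bench, brass thumb screw to 78), at the height of a seated tube's axis; axes as the bed's, the tube comes from +y. It is set between y = -165 and -125 (bed frame) and held only by friction: a push over about 14 N slides it.
- hold_down (a joint): Angle of the hold-down arm. Hinge axis along the groove at bed frame x +50, y -70, z 60. 0 = level, foot on a seated tube; grows as the arm swings up and away from the robot; 1.57 = upright; starts leaning back at 1.70 to 1.88; ends at 1.95. Stays where left near upright; below about 1.0 it falls slowly shut by its weight (0.16 kg).
- hold_down_knob (a point): Centre of the red ball knob, 24 mm in diameter, at the end of the hold-down arm, 90 mm from the hinge. The arm is a flat steel bar 14 mm wide along the groove and 9 mm thick; the rubber foot, 50 mm from the hinge, is on its underside.
- guide_pot: Clear pot with line guides in it, 66 mm wide, 50 mm high, origin under its centre; bystander.
- thread_spool: Red thread spool, 33 mm wide, 38 mm high, origin under its centre; bystander.
- hardener: Light blue bottle with a black cap, 30 mm wide, 74 mm high, origin under its centre; bystander.
Not all that is in view belongs to the job. There is more than one size of the part that bears tube_center; the job needs the larger.

How it is judged:
On the way:
1. the tube lies in the groove with its brass-ringed end touching the stop (gap under 1.5 mm), the hold-down still raised (y of tube_lead in the frame of stop_face below 0.0015 m and distance between tube_lead and stop_face below 0.0035 m and angle between the y axis of tube_center and the y axis of bed, either way round below 0.03 rad and value of joint hold_down above 0.6 rad), for 0.2 s.
At the end, for the whole second after the job is handed in: The tube lies at rest in the V-groove (in line within 0.03 rad) with its brass-ringed end within 1.5 mm of the stop, the stop within 2 mm of where it was set, and the hold-down arm is down (under 0.06 rad) with its foot resting on the tube (y of tube_lead in the frame of stop_face below 0.0015 m and distance between tube_lead and stop_face below 0.0035 m and angle between the y axis of tube_center and the y axis of bed, either way round below 0.03 rad and value of joint hold_down below 0.06 rad and contact force between hold_down and tube above 0.2 N and linear speed of tube below 0.01 m/s); the robot touches nothing.
It fails at once if the end stop is shoved off its setting by more than 2 mm (distance of stop_face from where it was at the start of the episode above 0.002 m).
It fails at once if a bystander is moved by more than 15 mm (distance of any of guide_pot, thread_spool, hardener from where it was at the start of the episode above 0.015 m).
It fails at once if the tube falls off the bed (height (world z) of tube_center below 0.028 m).
It also fails if it takes over 61 s, if anything falls off the work surface, if the arm or the gripper's body presses on something with over 40 N, if the wrist force passes 120 N, or if a joint passes its speed limit or range.

### The arm

A 7-joint arm with a two-finger parallel gripper is mounted at the origin on a cart in front of the work surface, level with it; the furniture and walls round the work are solid. World frame = base frame: x ahead of the robot, y to its left, z up, the work surface at z = 0. Lengths are in m, angles in rad, forces in N, time in s.
With the tool pointing down it reaches from about 0.35 to 0.775 m from the base axis. Payload 3.1 kg.
Tool frame: the origin (TCP) lies between the finger pads; the fingertips stand 17 mm ahead of it and the grasp point (between the pads) lies 2 mm behind it; z points along the fingers, y is the direction in which the jaws open and shut (so a half turn about z gives the same grasp; the last joint's range is limited). The gripper opens to 85 mm and grips with 20 to 120 N. Pads are 22 mm wide; open, the fingers measure 114 mm over their backs; the gripper's body (76 mm by 85 mm) begins 54 mm behind the grasp point. The pads swing forward as they close: fully open they stand 13 mm farther back than shut.
Start: joints at [1.182, 0.311, 0.014, 1.512, -0.004, 1.319, -0.027], TCP at [0.187, -0.517, 0.248] pointing down, gripper open.
Joint ranges: [-2.7, 2.7], [-0.3, 1.91], [-1.27, 1.3], [0.12, 2.57], [-1.44, 4.58], [0.2, 2.03], [-3.05, 3.05]. Speed limits (rad/s): [2.79, 2.79, 3.14, 3.14, 3.14, 3.14, 3.14].

### API

Orientations are given as a unit quaternion [w, x, y, z].
In Python, from cell import env, eoat, status, optics, finder gives the robot as it stands. Calls block until the motion is done:
- env.goto(position, orientation): joint-space move of the TCP to a pose.
- env.move_straight(position, frame=None, max_speed=0.15, f_stop=None): straight line of the TCP; frame=None keeps the orientation; max_speed is the mean speed in m/s. With f_stop (N) it stops when the force on the tool has changed by that much, and returns True; else False.
- env.goto_joints(angles): joint-space move.
- eoat.set_gripper(opening, squeeze=None): opening from 0.0 (shut) to 1.0 (fully open); squeeze is the grip in N (None keeps the last); returns when the fingers have stopped.
- env.hold(seconds).
- env.inverse_kinematics(position, orientation): joint angles nearest the present ones, or None.
- status.observe(): the state.
- optics.snapshot(name): name is "scene" or "top" or "wrist"; returns the picture (420x560x3 uint8, red, green, blue); there is no depth.
- optics.get_calibration(name): a dict with "fovy" (degrees; the focal length in pixels is half the picture's height over the tangent of half this angle, whatever the lens; pixels are square), "cx", "cy" (the principal point, pixels), "distortion" ([k1, k2, p1, p2, k3] as OpenCV has them; the pictures are not rectified), "rvec" (rotation vector, rad) and "tvec" (3), from world to camera coordinates, as OpenCV has them; the wrist camera has in their place "T_tool_cam" (4x4, takes a point from camera to tool coordinates, whose origin is the TCP and whose axes are the flange's). Camera axes: x right, y down, z forward; pixel columns grow to the right and rows downward; lengths in m; the calibration is good to about 2 mm. A picture is of the moment at which its call begins: read the wrist's pose just before it. get_calibration takes no time and is no camera call.
A pose or a line that the arm cannot do raises env.IKError and nothing moves.
- env.finish_job(): hands the job in, once; it reports no verdict.
Trained networks look in the newest picture that a camera, given by its name, has taken for a name from the list of things; names that differ only in an ending like _2 or _b are one class to them, and where a whole thing is asked for, a point or a joint stands for the part that bears it (a point fixed in the world has none). Each returns a list of dicts, best first, with "score" (0 to 1); they miss things now and then, are a little off and sometimes report something else, mostly with a low value. They report only what shows in the picture. A call takes as long as a camera call. They do not tell look-alikes from the thing itself.
- finder.trace(name, camera): "mask" (420x560 bool, what is visible of it).
- finder.mark_of(name, camera): "position" ([x, y, z] in m, in world coordinates, good to about 4 mm: a listed point, or the origin of a listed thing).
The state is a dict: "time": time; "q": joint angles; "joint_velocities": joint speeds; "joint_efforts": joint torques, N m; "eef_pos": TCP position; "tool_rot": TCP orientation; "wrist_force": force on the tool from outside, world axes, zero at the start; "wrist_torque": the same for the moment, N m; "gripper_width": opening from 0.0 (shut) to 1.0 (fully open).
Only numpy, scipy, OpenCV 4.12 (cv2) and the standard library are available. Lean on these libraries where they do the work, as an engineer would, in place of code of your own. Each camera call takes 0.05 s, during which the arm holds its last target.

## Working session

There is one attempt and no reset: what is moved stays moved. The work goes in short steps, each a Python script; the robot and the scene stay as the last script left them, time stands still between calls to the robot, and variables do not carry over. Pictures are saved under pics/ and viewed, and the job is handed in when it is done.

```bash
ls; mkdir -p pics; cat > h.py <<'E'
import numpy as np, cv2
from cell import env, eoat, status, optics, finder
def snap(cam,name):
    im=optics.snapshot(cam); cv2.imwrite('pics/'+name+'.png',im[:,:,::-1]); return im
E
python3 - <<'E'
from h import *
s=status.observe(); print({k:np.round(v,3) for k,v in s.items()})
for c in ["scene","top","wrist"]:
    snap(c,c+'0'); print(c,optics.get_calibration(c))
for n in ["bed","groove_mid","shelf_lip","tube_center","tube_lead","tube_tail","stop_face","hold_down","hold_down_knob","guide_pot","thread_spool","hardener"]:
  for c in ["scene","top"]:
    try: print(n,c,[(np.round(r['position'],4).tolist(),round(r['score'],2)) for r in finder.mark_of(n,c)])
    except Exception as e: print(n,c,e)
E
```

```text
pics
{'time': np.float64(0.0), 'q': array([ 1.182,  0.312,  0.014,  1.513, -0.004,  1.319, -0.027]), 'joint_velocities': array([ 0.001, -0.   , -0.   ,  0.003,  0.003, -0.001,  0.   ]), 'joint_efforts': array([ 0.0000e+00, -3.7991e+01,  1.4600e-01, -2.3059e+01,  1.2000e-02,
        1.4000e-02,  0.0000e+00]), 'eef_pos': array([ 0.187, -0.517,  0.247]), 'tool_rot': array([-0.001,  0.985,  0.173, -0.   ]), 'wrist_force': array([0.453, 0.643, 0.876]), 'wrist_torque': array([-0.037, -0.011,  0.03 ]), 'gripper_width': np.float64(1.002)}
scene {'fovy': 51.93566108873554, 'cx': 278.85232523781815, 'cy': 214.9492743478412, 'distortion': array([0.02533494, 0.        , 0.        , 0.        , 0.        ]), 'rvec': array([ 1.22930581,  2.45702294, -0.82407416]), 'tvec': array([ 0.28392684, -0.34815993,  1.25978379])}
top {'fovy': 49.69078407930646, 'cx': 274.62424707121215, 'cy': 206.66976582178384, 'distortion': array([-0.10879852,  0.        ,  0.        ,  0.        ,  0.        ]), 'rvec': array([ 2.14372596, -2.15272329,  0.15602547]), 'tvec': array([0.07717734, 0.56676717, 0.82308989])}
wr
[... 1489 characters left out ...]
, shelf_lip, stop_face, thread_spool, tube_center, tube_lead, tube_tail
hold_down top it knows: bed, groove_mid, guide_pot, hardener, hold_down_knob, shelf_lip, stop_face, thread_spool, tube_center, tube_lead, tube_tail
hold_down_knob scene [([0.6299, -0.0061, 0.1454], 0.66)]
hold_down_knob top [([0.6322, -0.0057, 0.1473], 0.93)]
guide_pot scene [([0.7547, 0.1343, 0.0003], 0.63)]
guide_pot top [([0.7561, 0.1376, -0.0032], 0.76)]
thread_spool scene [([0.4878, 0.0249, 0.042], 0.53), ([0.481, 0.1168, 0.0403], 0.18)]
thread_spool top [([0.7347, 0.25, 0.0], 0.71)]
hardener scene [([0.7428, -0.0199, -0.0045], 0.62)]
hardener top [([0.7366, -0.0208, 0.0031], 0.82), ([0.4927, 0.0251, 0.0432], 0.38)]
```

View pics/top0.png

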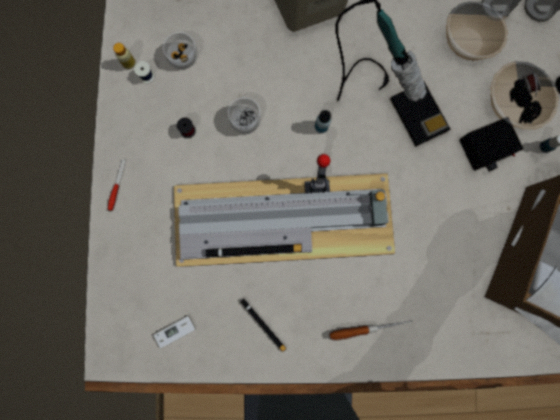

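View pics/scene0.png

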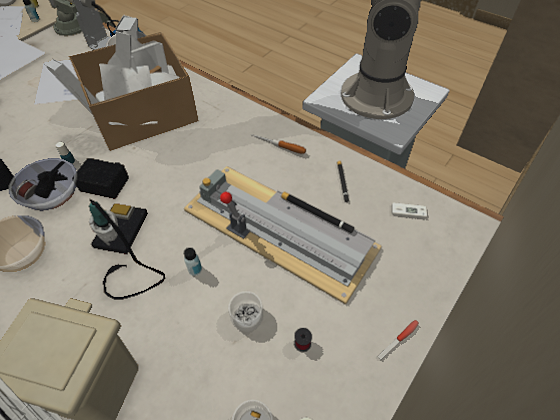

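Candidates for the tube: the black tube on the shelf (top 255,250; scene 320,212), which is the larger, and the black tube on the bench (top 262,325; scene 343,181), which is shorter and lies outside the bed. A pen-like iron also shows at (118,185) and isn't a match. I choose the one on the shelf and will check it in a wrist close-up.

```bash
python3 - <<'E'
from h import *
for s in (1,-1):
    a=(0.05+s*np.pi/2)/2
    q=[0,np.cos(a),np.sin(a),0]
    for p in ([0.52,0.08,0.27],[0.49,0.12,0.057],[0.55,0.05,0.1],[0.66,0,0.16]):
        j=env.inverse_kinematics(p,q); print(s,p,None if j is None else np.round(j,2))
E
```

```text
1 [0.52, 0.08, 0.27] [ 0.45  0.36 -0.85  1.51  0.27  1.39 -0.37]
1 [0.49, 0.12, 0.057] [ 0.4   0.6  -0.92  1.86  0.57  0.97 -0.72]
1 [0.55, 0.05, 0.1] [ 0.39  0.55 -0.71  1.69  0.4   1.06 -0.4 ]
1 [0.66, 0, 0.16] [ 0.4   0.7  -0.74  1.29  0.47  1.33 -0.29]
-1 [0.52, 0.08, 0.27] [ 0.58  0.44 -1.08  1.51  0.38  1.43  2.68]
-1 [0.49, 0.12, 0.057] [ 0.49  0.69 -1.08  1.85  0.7   1.04  2.32]
-1 [0.55, 0.05, 0.1] [ 0.6   0.7  -1.08  1.68  0.66  1.17  2.53]
-1 [0.66, 0, 0.16] [-0.62  0.83  1.12  1.33 -0.73  1.42 -2.62]
```

```bash
cat >> h.py <<'E'
from scipy.spatial.transform import Rotation as Ro
def quat(psi,s=1):
    a=(psi+s*np.pi/2)/2
    return [0,np.cos(a),np.sin(a),0]
def wcam():
    s=status.observe(); c=optics.get_calibration('wrist')
    q=s['tool_rot']; T=np.eye(4); T[:3,:3]=Ro.from_quat([q[1],q[2],q[3],q[0]]).as_matrix(); T[:3,3]=s['eef_pos']
    return T@c['T_tool_cam'], c
def Kof(c):
    f=210/np.tan(np.radians(c['fovy']/2)); return np.array([[f,0,c['cx']],[0,f,c['cy']],[0,0,1.]])
def unproj(px,z,T,c):
    u=cv2.undistortPoints(np.array(px,float).reshape(-1,1,2),Kof(c),np.array(c['distortion'])).reshape(-1,2)
    z=np.broadcast_to(z,len(u)); d=np.c_[u,np.ones(len(u))]@T[:3,:3].T; o=T[:3,3]
    return o+d*((z-o[2])/d[:,2])[:,None]
def proj(P,T,c):
    Ti=np.linalg.inv(T)
    return cv2.projectPoints(np.array(P,float).reshape(-1,3),cv2.Rodrigues(Ti[:3,:3])[0],Ti[:3,3],Kof(c),np.array(c['distortion']))[0].reshape(-1,2)
def marks(names,cam='wrist'):
    for n in names: print(n,[(np.round(r['position'],4).tolist(),round(r['score'],2)) for r in finder.mark_of(n,cam)])
E
python3 - <<'E'
from h import *
env.goto([0.53,0.05,0.27],quat(0.05))
env.hold(0.2)
T,c=wcam(); np.save('T1.npy',T)
snap('wrist','w1'); marks(["bed","groove_mid","shelf_lip","tube_center","tube_lead","tube_tail","stop_face","hold_down_knob"])
print(status.observe()['time'],np.round(status.observe()['wrist_force'],2))
E
```

```text
bed [([0.5528, 0.0528, 0.0027], 0.72), ([0.4802, 0.2045, 0.0414], 0.62)]
groove_mid [([0.5512, 0.0582, 0.0397], 0.59)]
shelf_lip [([0.4754, 0.1313, 0.038], 0.67)]
tube_center [([0.344, 0.0964, 0.0031], 0.91), ([0.4787, 0.1122, 0.0443], 0.9)]
tube_lead [([0.4855, 0.0273, 0.043], 0.87), ([0.2952, 0.0579, 0.001], 0.58)]
tube_tail [([0.3968, 0.1346, 0.0093], 0.77), ([0.4829, 0.2036, 0.04], 0.61)]
stop_face [([0.5653, -0.1056, 0.0419], 0.95)]
hold_down_knob [([0.6317, -0.0078, 0.1483], 0.58)]
4.2583 [ 0.66 -0.26  0.18]
```

View pics/w1.png

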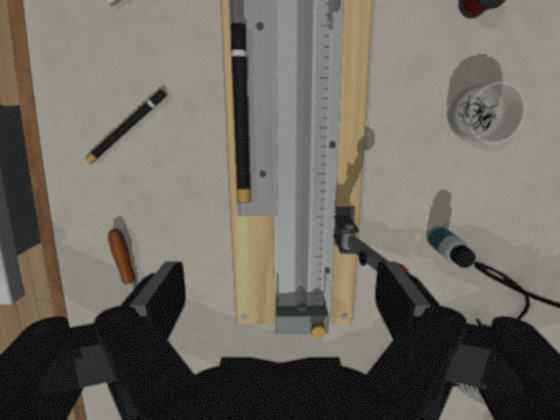

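The wrist view shows the shelf tube running from (238,25) to (244,202), with its white ring at (239,52) and brass ring at (244,196). The bench tube is only about 100 px long, so the shelf one is the larger. I'll zoom in to measure.

```bash
python3 - <<'E'
import cv2
im=cv2.imread('pics/w1.png')
a=cv2.resize(im[0:215,215:385],None,fx=3.5,fy=2.7,interpolation=cv2.INTER_CUBIC)
cv2.imwrite('pics/w1a.png',cv2.convertScaleAbs(a,alpha=1.6,beta=20))
a=cv2.resize(im[190:345,225:425],None,fx=3.8,fy=3.8,interpolation=cv2.INTER_CUBIC)
cv2.imwrite('pics/w1b.png',cv2.convertScaleAbs(a,alpha=1.6,beta=20))
E
```

```text
(no output)
```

View pics/w1a.png

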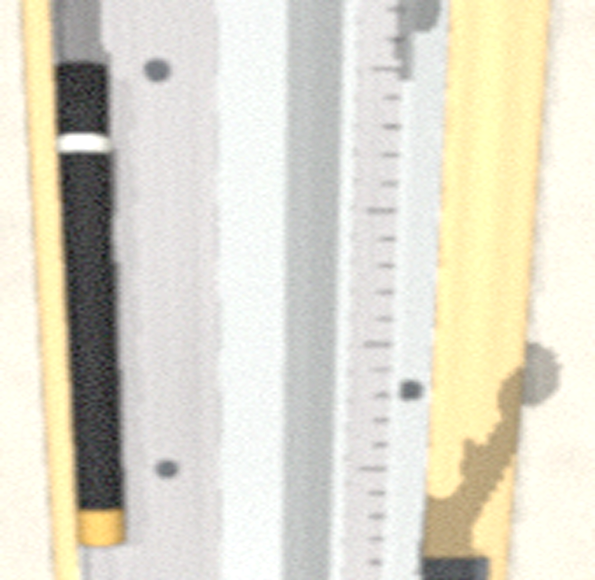

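View pics/w1b.png

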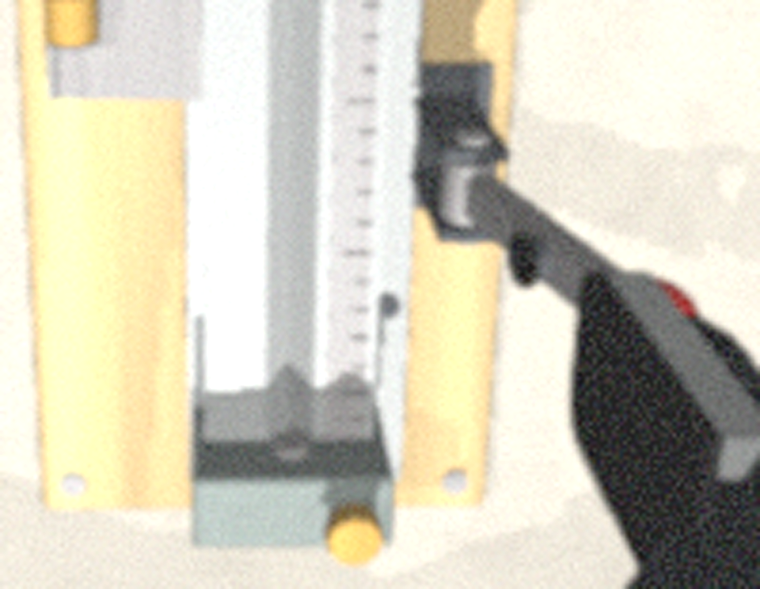

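```bash
python3 - <<'E'
from h import *
T=np.load('T1.npy'); c=optics.get_calibration('wrist')
A=lambda l:[(215+x/3.5-.5+.14,y/2.7-.3) for x,y in l]
B=lambda l:[(225+x/3.8-.4,190+y/3.8-.4) for x,y in l]
def ln(n,px,z):
    P=unproj(px,z,T,c); d=P[1]-P[0]; print(n,np.round(P[:,:2],4).tolist(),'yaw',round(float(np.arctan2(d[0],-d[1])),4)); return P
ln('railL',A([(217,50)])+B([(188,300)]),.038)
ln('railR',A([(447,50)])+B([(410,300)]),.038)
ln('boardL',A([(20,0)])+B([(43,505)]),.012)
ln('boardR',A([(552,0)])+B([(480,505)]),.012)
ln('groovewall',A([(287,50)])+B([(268,300)]),.038)
ln('tube',A([(82,68)])+A([(102,535)]),.043)
ln('stop face',B([(203,440),(388,472)]),.064)
ln('stoptop',B([(195,478),(392,478)]),.064)
print('button',unproj(B([(290,440)]),.0475,T,c), 'saddle face bottom',unproj(B([(203,440),(380,440)]),.038,T,c))
E
```

```text
railL [[0.5195, 0.2131], [0.5286, -0.0587]] yaw 0.0336
railR [[0.5846, 0.2165], [0.5993, -0.0554]] yaw 0.054
boardL [[0.4589, 0.2353], [0.4798, -0.1562]] yaw 0.0533
boardR [[0.619, 0.2435], [0.638, -0.1489]] yaw 0.0484
groovewall [[0.5393, 0.2141], [0.5541, -0.0575]] yaw 0.0544
tube [[0.482, 0.2041], [0.4911, 0.0291]] yaw 0.0518
stop face [[0.5351, -0.0928], [0.5929, -0.1016]] yaw 1.4198
stoptop [[0.5333, -0.1065], [0.5943, -0.1037]] yaw 1.6158
button [[ 0.56350902 -0.10213236  0.0475    ]] saddle face bottom [[ 0.53574954 -0.10955142  0.038     ]
 [ 0.59430913 -0.10689425  0.038     ]]
```

Measured: bed origin ≈ (0.5555, 0.060) with yaw ≈ 0.051. The tube centre is ≈ (0.4866, 0.1166), which is bed x −66, y +60, matching the description. The stop is at bed y ≈ −163. Next I'll grasp the tube.

```bash
cat >> h.py <<'E'
PSI=0.051; O=np.array([0.5555,0.060])
def W(x,y,z):  # bed mm -> world
    c,s=np.cos(PSI),np.sin(PSI); return [O[0]+(x*c-y*s)/1e3, O[1]+(x*s+y*c)/1e3, z/1e3]
def st(m=''):
    s=status.observe(); p=s['eef_pos']; d=p[:2]-O; c,n=np.cos(PSI),np.sin(PSI)
    print(m,'t',round(float(s['time']),2),'bed',np.round([1e3*(d[0]*c+d[1]*n),1e3*(-d[0]*n+d[1]*c),1e3*p[2]],1),'F',np.round(s['wrist_force'],2),'g',round(float(s['gripper_width']),3))
E
python3 - <<'E'
from h import *
eoat.set_gripper(0.5,20)
q=quat(PSI)
env.goto([0.4866,0.1166,0.11],q); env.hold(.2)
st()
r=env.move_straight([0.4866,0.1166,0.057],max_speed=0.06,f_stop=5); st(r)
eoat.set_gripper(0.0,25); st('gr')
env.hold(.1); snap('wrist','w2')
E
```

```text
t 5.69 bed [-63.8  59.4 111.7] F [ 1.12 -0.04 -0.88] g 0.502
False t 6.72 bed [-65.5  60.2  57.4] F [0.22 0.51 0.19] g 0.501
gr t 7.08 bed [-65.7  60.1  57.4] F [ 0.14 -0.68  1.44] g 0.172
```

View pics/w2.png

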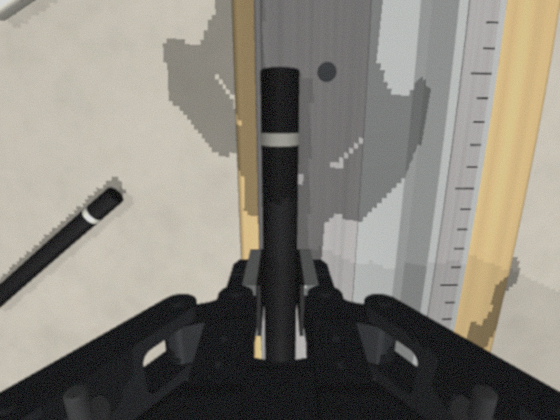

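The tube is held between the pads, with its white ring at (280,138) and plain end at (280,72). I'll lift it over the groove.

```bash
python3 - <<'E'
from h import *
env.move_straight(W(-65.5,60,80),max_speed=0.1); st()
env.move_straight(W(0,25,75),max_speed=0.12); env.hold(.2); st()
T,c=wcam(); np.save('T3.npy',T)
im=snap('wrist','w3')
for x in (-28,-8,0,8,28):
    p=proj([W(x,y,38) for y in (120,180)],T,c); print(x,np.round(p,1).tolist())
E
```

```text
t 7.61 bed [-65.3  60.   80.1] F [ 0.12  0.15 -0.05] g 0.169
 t 8.57 bed [-0.7 25.7 75.1] F [ 0.49 -0.14 -0.88] g 0.172
-28 [[220.3, 62.7], [215.0, -86.3]]
-8 [[263.5, 62.5], [262.1, -86.8]]
0 [[280.8, 62.5], [281.0, -86.9]]
8 [[298.1, 62.5], [299.9, -86.8]]
28 [[341.3, 62.8], [347.0, -86.2]]
```

View pics/w3.png

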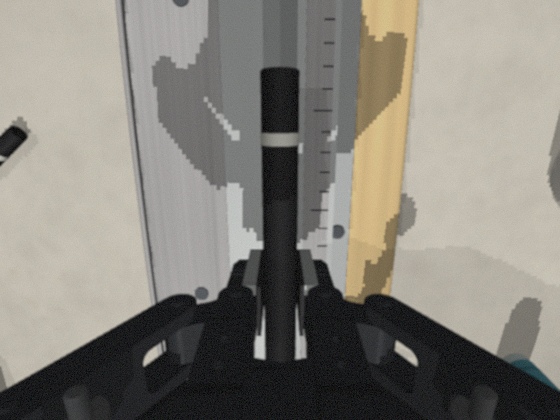

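The groove's edges, about 263 and 299 at row 60, match the prediction, and the tube lies parallel above it. I'll lower and release.

```bash
python3 - <<'E'
from h import *
r=env.move_straight(W(0,25,58),max_speed=0.06,f_stop=4); st(r)
if not r: r=env.move_straight(W(0,25,54.8),max_speed=0.02,f_stop=3); st(r)
eoat.set_gripper(0.4,20); st('open')
env.move_straight(W(0,25,85),max_speed=0.1); 
env.goto(W(0,118,90),quat(PSI)); eoat.set_gripper(0.0); env.hold(.1); st()
T,c=wcam(); np.save('T4.npy',T); snap('wrist','w4'); snap('top','top4')
marks(['tube_tail','tube_center'],'wrist'); marks(['tube_tail','tube_center','tube_lead'],'top')
E
```

```text
False t 9.06 bed [-0.5 24.9 57.3] F [ 0.55  0.25 -1.7 ] g 0.171
True t 9.27 bed [-0.2 25.2 55.9] F [-0.89 -0.48  1.2 ] g 0.17
open t 9.59 bed [-1.  24.7 54.8] F [0.15 0.35 0.23] g 0.394
 t 11.03 bed [1.000e-01 1.175e+02 9.000e+01] F [-0.22  0.52  0.24] g -0.002
tube_tail [([0.5514, 0.1745, 0.0408], 0.95), ([0.3936, 0.1371, 0.0074], 0.74)]
tube_center [([0.551, 0.0816, 0.0426], 0.9), ([0.3452, 0.0987, 0.0027], 0.7)]
tube_tail [([0.6314, -0.0065, 0.1447], 0.55)]
tube_center [([0.5587, 0.0821, 0.0439], 0.86), ([0.7397, -0.0208, 0.0026], 0.23)]
tube_lead [([0.5623, -0.0053, 0.0384], 0.65)]
```

View pics/w4.png

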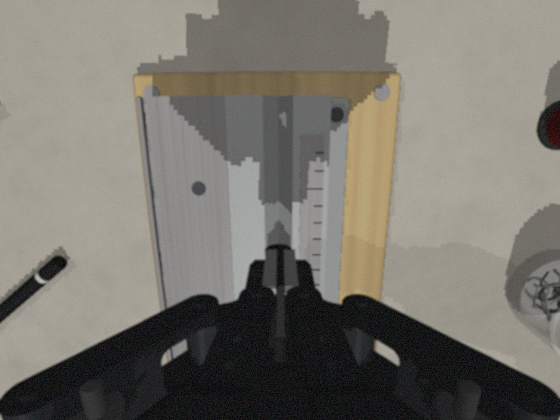

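View pics/top4.png

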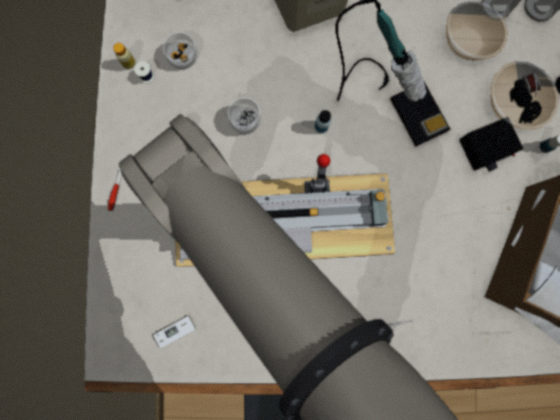

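The tube is seated: its brass end is at top (315,212) in the groove, and its tail is just ahead of the shut fingers. Next I'll push from the tail.

```bash
python3 - <<'E'
from h import *
env.goto(W(0,142,80),quat(PSI))
r=env.move_straight(W(0,142,57.5),max_speed=0.06,f_stop=4); env.hold(.1); st(r)
r=env.move_straight(W(0,46,57.5),max_speed=0.05,f_stop=5); env.hold(.1); st(r)
T,c=wcam(); snap('wrist','w5'); snap('top','top5'); snap('scene','sc5')
marks(['tube_center','tube_lead','stop_face'],'top')
E
python3 -c "
import cv2
a=cv2.imread('pics/top5.png')[150:290,160:420];cv2.imwrite('pics/top5c.png',cv2.resize(a,None,fx=3,fy=3,interpolation=2))
a=cv2.imread('pics/sc5.png')[140:310,170:400];cv2.imwrite('pics/sc5c.png',cv2.resize(a,None,fx=3.4,fy=3.4,interpolation=2))"
```

```text
False t 12.25 bed [  0.2 142.1  57.7] F [ 0.33 -0.36 -0.6 ] g -0.0
False t 14.42 bed [-0.1 46.1 57.4] F [ 0.14 -0.83  0.32] g 0.0
tube_center [([0.341, 0.0994, 0.0047], 0.57), ([0.7573, 0.1367, -0.0035], 0.19)]
tube_lead [([0.5656, -0.0868, 0.0429], 0.76), ([0.2985, 0.0591, 0.006], 0.64)]
stop_face [([0.5654, -0.1055, 0.0381], 0.63)]
```

View pics/top5c.png

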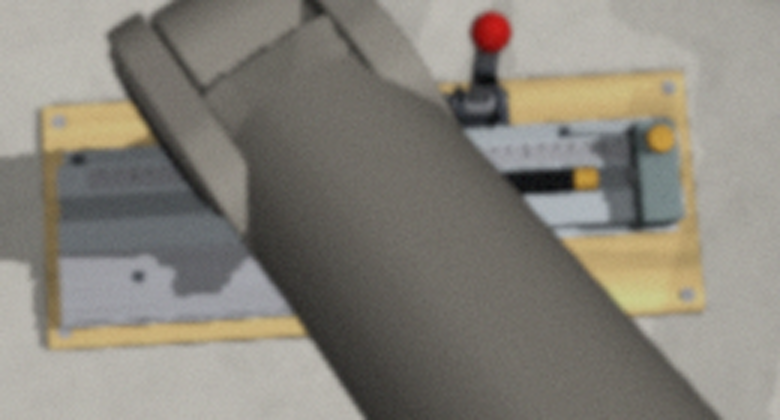

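View pics/sc5c.png

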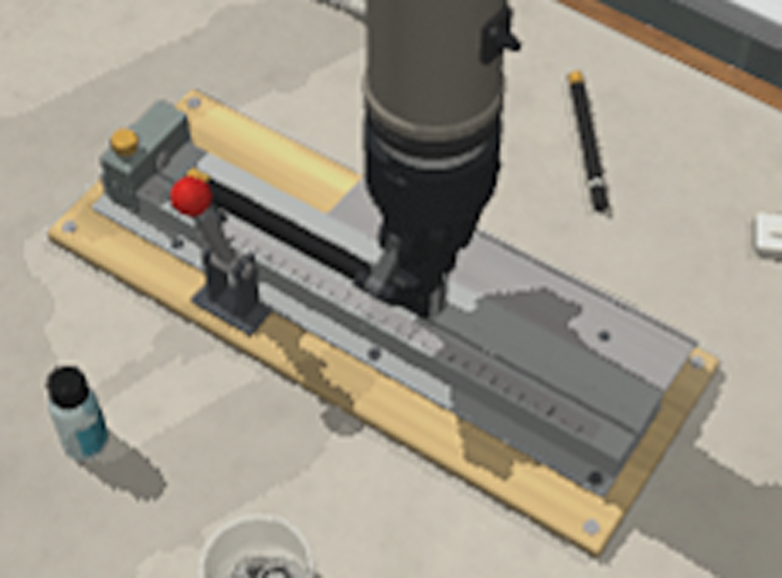

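The brass end is at crop (598,180), with the stop face at about x 635, so the gap is roughly 17 mm. I'll go slow for the final approach with a force stop.

```bash
python3 - <<'E'
from h import *
st()
r=env.move_straight(W(0,18,57.5),max_speed=0.012,f_stop=3); st(r)
env.hold(.3); st()
snap('top','top6')
marks(['tube_lead','stop_face'],'top')
E
python3 -c "
import cv2
a=cv2.imread('pics/top6.png')[160:250,300:420];cv2.imwrite('pics/top6c.png',cv2.resize(a,None,fx=6,fy=6,interpolation=2))"
```

```text
t 14.72 bed [-0.1 46.1 57.4] F [ 0.73  0.11 -0.2 ] g -0.001
True t 16.29 bed [-0.4 26.6 57.1] F [ 0.1   0.53 -0.74] g -0.002
 t 16.59 bed [-1.2 26.6 56.4] F [ 0.2   0.4  -0.11] g 0.001
tube_lead [([0.2967, 0.0541, 0.0051], 0.86), ([0.4801, 0.1308, 0.0364], 0.66), ([0.5668, -0.1041, 0.0411], 0.46)]
stop_face [([0.5624, -0.1046, 0.0394], 0.84), ([0.5684, -0.1044, 0.0399], 0.24)]
```

View pics/top6c.png

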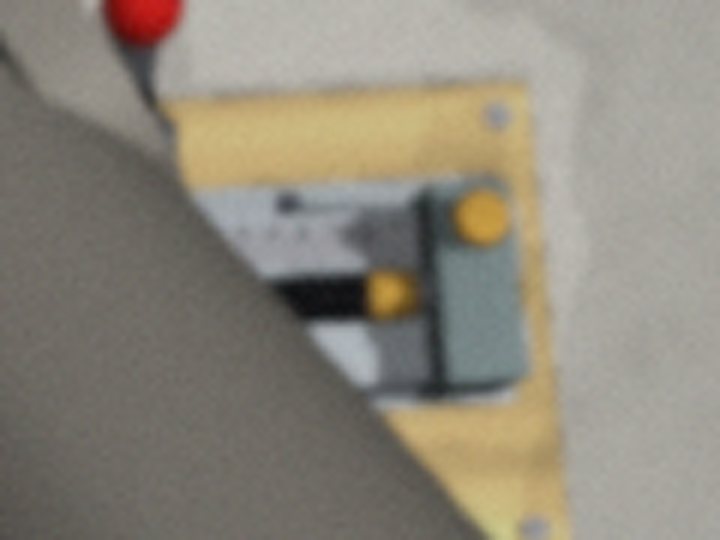

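```bash
python3 - <<'E'
from h import *
for i in range(3):
    r=env.move_straight(W(0,22,57.5),max_speed=0.008,f_stop=4); s0=status.observe(); st(r)
    env.hold(.2); st()
    if i<2: env.move_straight(W(0,30,57.5),max_speed=0.03); env.hold(.1)
T,c=wcam(); 
E
```

```text
True t 17.17 bed [-0.9 26.6 56.8] F [ 0.37 -0.64  0.33] g 0.003
 t 17.37 bed [-1.6 26.6 56.1] F [ 0.29 -0.56 -0.15] g 0.001
True t 18.43 bed [-0.5 26.5 57.2] F [-0.64  0.26  0.35] g -0.001
 t 18.63 bed [-1.  26.5 56.6] F [-0.57  0.29 -0.27] g 0.002
True t 19.7 bed [-0.5 26.5 57.2] F [0.3  0.33 0.7 ] g 0.002
 t 19.9 bed [-1.1 26.5 56.6] F [ 0.28  0.2  -0.49] g -0.002
```

Contact repeats at the same position, 26.5 mm, with both 3 N and 4 N limits, so the tube is at the stop and the stop hasn't crept. I'll back off and check from above.

```bash
python3 - <<'E'
from h import *
env.move_straight(W(0,40,57.5),max_speed=0.06)
env.move_straight(W(0,60,200),max_speed=0.2)
env.goto(W(0,-165,190),quat(PSI)); env.hold(.2); st()
T,c=wcam(); np.save('T7.npy',T); snap('wrist','w7')
marks(['tube_lead','stop_face','hold_down_knob'],'wrist')
E
python3 -c "
import cv2
a=cv2.imread('pics/w7.png');cv2.imwrite('pics/w7c.png',cv2.resize(a[130:300,190:380],None,fx=3.5,fy=3.5,interpolation=2))"
```

```text
t 22.23 bed [   0.4 -162.2  190.3] F [-0.32  0.71  0.12] g -0.005
tube_lead [([0.5596, -0.1011, 0.0439], 0.71)]
stop_face [([0.5631, -0.1066, 0.0426], 0.96)]
hold_down_knob [([0.6328, -0.009, 0.148], 0.66)]
```

View pics/w7.png

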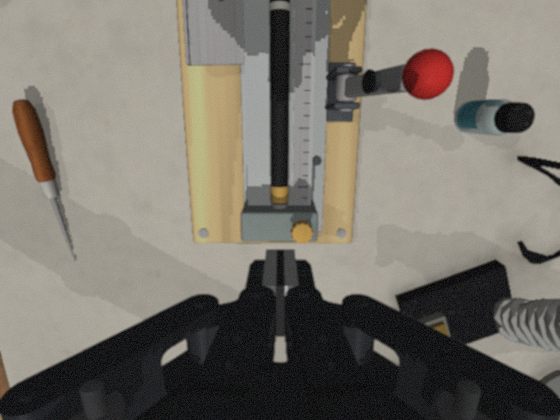

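View pics/w7c.png

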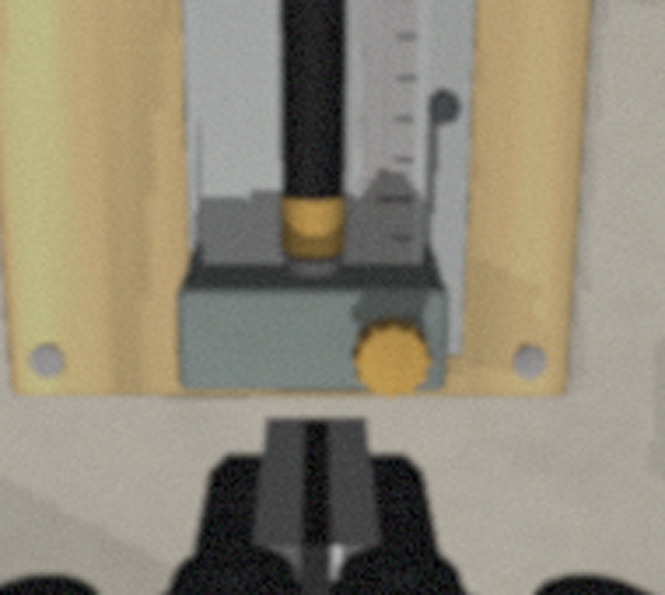

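The brass end is flush against the stop's button, at crop (313,258). The knob works out at bed (73, −72, 148), so the arm angle is ≈ 1.83 rad. I'll hook behind it with shut fingers and pull it over.

```bash
python3 - <<'E'
from h import *
env.move_straight(W(40,-120,205),max_speed=0.2)
env.goto(W(114,-71,200),quat(PSI)); st()
k=lambda th:(50-90*np.cos(th),60+90*np.sin(th))
r=env.move_straight(W(114,-71,147-5+17),max_speed=0.08,f_stop=5); env.hold(.1); st(r)
snap('scene','sc8')
for th in (1.7,1.5,1.3,1.1,0.95,0.85):
    x,z=k(th); r=env.move_straight(W(x+26.5,-71,z-4+17),max_speed=0.05,f_stop=12); st((th,r))
    if r: break
snap('scene','sc9')
E
python3 -c "
import cv2
for n in '89':
  a=cv2.imread('pics/sc%s.png'%n)[120:300,160:360];cv2.imwrite('pics/sc%sc.png'%n,cv2.resize(a,None,fx=3,fy=3,interpolation=2))"
```

```text
t 23.34 bed [113.7 -71.4 198.8] F [ 0.06 -0.68  0.32] g -0.003
False t 24.1 bed [114.5 -70.8 159.7] F [0.12 0.22 0.19] g -0.001
(1.7, False) t 24.82 bed [ 88.3 -71.1 162.6] F [ 1.27 -0.2   1.3 ] g -0.003
(1.5, False) t 25.33 bed [ 69.3 -71.2 162.2] F [ 0.54 -0.02  0.41] g 0.004
(1.3, False) t 25.84 bed [ 52.1 -71.2 159.6] F [ 0.72  0.44 -0.28] g -0.001
(1.1, False) t 26.35 bed [ 35.5 -71.1 153.1] F [ 0.6  -0.88  0.33] g -0.0
(0.95, False) t 26.77 bed [ 23.7 -71.1 146. ] F [ 0.45 -1.31  0.09] g 0.002
(0.85, False) t 27.1 bed [ 16.6 -71.1 140.3] F [ 0.28  0.32 -0.22] g -0.0
```

View pics/sc8c.png

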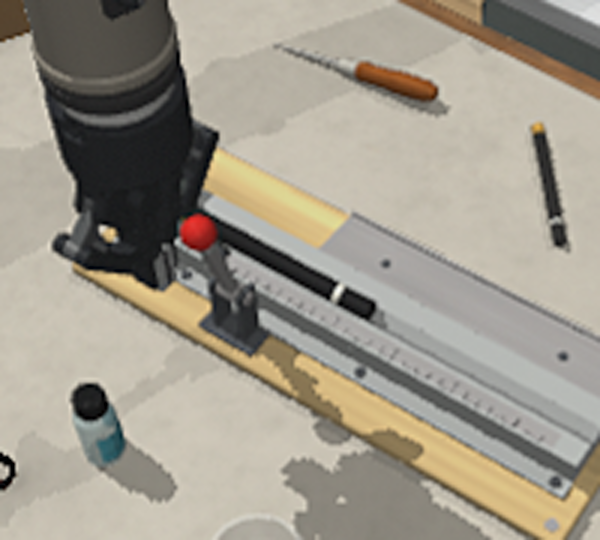

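View pics/sc9c.png

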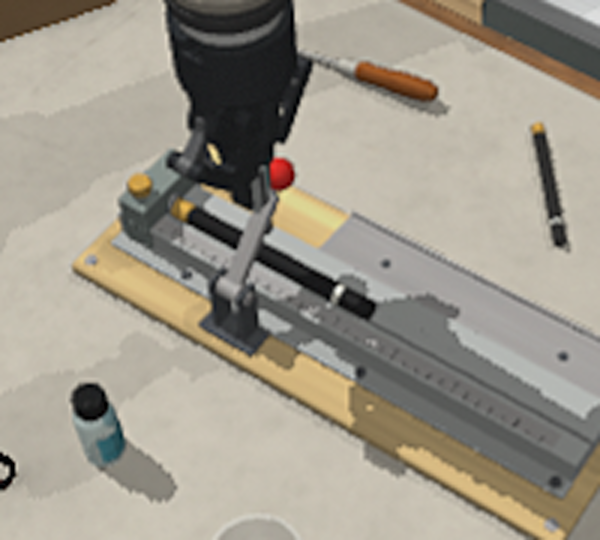

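The arm is now tilted over to about 0.85 rad, with its knob at crop (282,172). I'll retract and let it fall.

```bash
python3 - <<'E'
from h import *
env.move_straight(W(30,-71,215),max_speed=0.12)
env.hold(1.0)
env.goto(W(0,-165,200),quat(PSI)); env.hold(.5); st()
T,c=wcam(); snap('wrist','w10'); snap('scene','sc10')
marks(['hold_down_knob'],'scene'); snap('wrist','w10b'); marks(['tube_lead','stop_face','hold_down_knob'],'wrist')
print('pred knob px',proj([W(-40,-70,60)],T,c), W(-40,-70,60))
E
python3 -c "
import cv2
a=cv2.imread('pics/w10.png');cv2.imwrite('pics/w10c.png',cv2.resize(a[0:260,150:400],None,fx=2.3,fy=2.3,interpolation=2))
a=cv2.imread('pics/sc10.png')[120:300,160:360];cv2.imwrite('pics/sc10c.png',cv2.resize(a,None,fx=3,fy=3,interpolation=2))"
```

```text
t 29.91 bed [ 2.000e-01 -1.645e+02  2.001e+02] F [ 0.08  0.55 -0.34] g 0.004
hold_down_knob []
tube_lead [([0.5565, -0.1007, 0.0406], 0.96)]
stop_face [([0.5671, -0.1064, 0.0443], 0.77)]
hold_down_knob [([0.5223, -0.0143, 0.0586], 0.61), ([0.5561, -0.0168, 0.0429], 0.45)]
pred knob px [[227.07210861  83.59265932]] [np.float64(0.5191204613318948), np.float64(-0.011948100505126874), 0.06]
```

View pics/w10c.png

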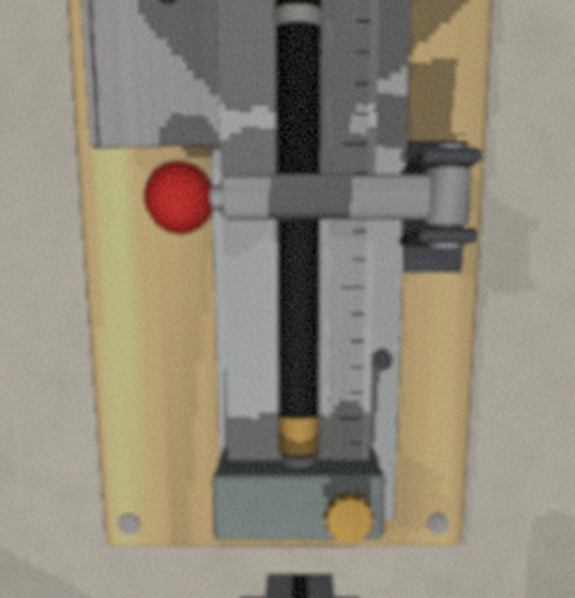

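View pics/sc10c.png

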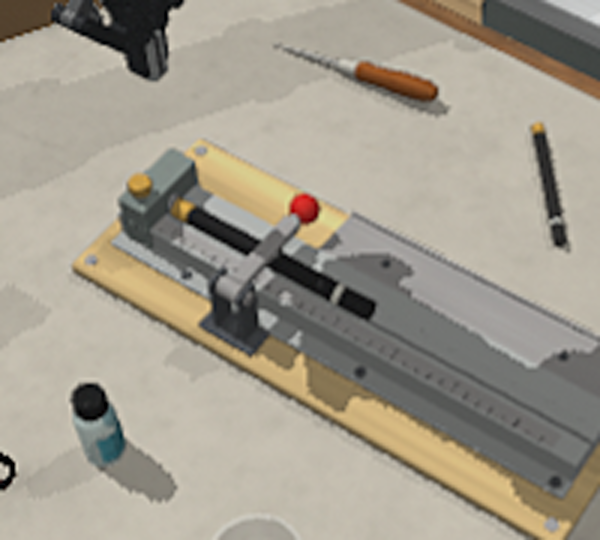

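The arm has fallen level: its knob is at (228,86) against a predicted (227,84). One last zoom on the brass end against the stop before handing in.

```bash
python3 -c "
import cv2,numpy as np
f=lambda n,r0:cv2.resize(cv2.imread(n)[r0:r0+45,240:325],None,fx=8,fy=6,interpolation=2)
cv2.imwrite('pics/cmp.png',np.vstack([f('pics/w7.png',180),f('pics/w10.png',173)]))"
```

```text
(no output)
```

View pics/cmp.png

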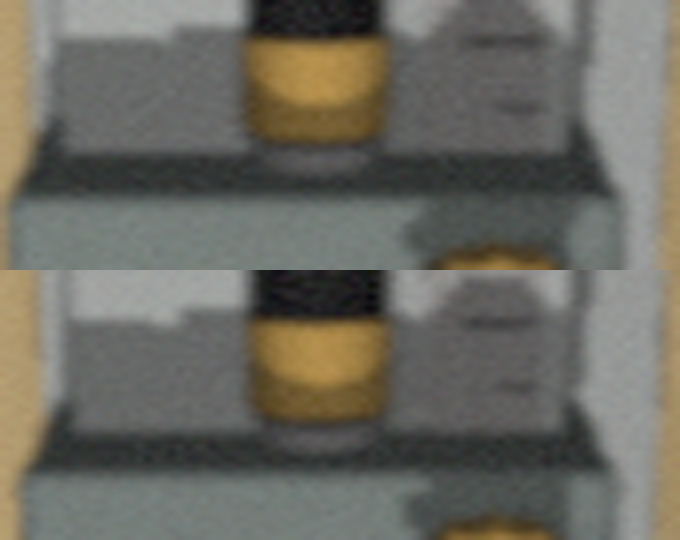

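The brass end meets the button with no visible gap, the same before and after the hold-down came over. Handing in.

```bash
python3 - <<'E'
from h import *
st(); env.finish_job()
E
```

```text
t 30.26 bed [  -0. -165.  200.] F [-0.07 -0.09 -0.19] g -0.001
the job is handed in; nothing more can be done
```

I've handed in the job at 30.3 s of the 61 s allowed. The interface gives no verdict, so success rests on the checks below.

I lifted the larger tube off the feed shelf into the V-groove and pushed its plain end slowly along until the brass end met the stop. Then I hooked the hold-down knob from behind with shut fingers, pulled the arm over to about 0.85 rad and let it fall shut.

**Checks that passed:**
- **Contact with the stop:** the push met resistance at the same place (26.5–26.6 mm) four times, with limits of 3 to 4 N, so the stop did not creep.
- **Brass end:** close-ups before and after the hold-down came over show it flush against the stop's button.
- **Hold-down:** the knob appeared within about 3 px of where it should be with the arm level. I didn't measure the foot's force on the tube directly.
- **Robot:** clear of everything when I handed in.

**Checks that disagreed or were missing:**
- **Trained network:** in the wrist view it put the brass end about 5 mm from the stop. That is close to its stated error of about 4 mm per point, and the picture and the repeated contact contradict it.
- **Knob search:** it missed the knob in the last scene picture but found it in the wrist view.
- **Pot, spool and bottle:** the robot's path kept clear of them. The bottle stands in the same place in the late scene pictures, but I didn't measure the pot or spool again.

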